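Count the biscuit carrier and hold it up level

TASK

Count this batch first: swing the red-pegged lever of the blue tally counter all the way round to its stop and let it spring back. Then take the dark biscuit carrier by its wooden handle, lift it a good 10 cm clear of the cutting board and keep it there, still and level, with all its load aboard. Finish while holding it in the air: do not put it down or let go, keep it from tipping on the way up, and leave the other things on the bench undisturbed.

Things in the scene. Friction and masses are not known exactly. Their poses are not given: they have to be found in the camera images.
- tally: blue desk tally counter fixed to the bench, 90 (x) x 80 (y) x 56 mm high on a 110 x 100 x 6 mm foot; origin at the centre of its underside, on the lever's vertical pivot axis; z up, -x is its front with four white number windows. It may stand left or right of the board and at any yaw up to about 0.5 rad.
- tally_lever (a joint): angle of the counter's flat steel lever about its vertical pivot through the counter's origin: 0 at rest, 1.1 rad at its stop, growing anticlockwise seen from above. It reaches out over the counter's front; the peg swings in a level arc of 55 mm radius, from 0.55 rad on the counter's +y side of its -x axis to 0.55 rad on the -y side, so it is pushed towards the counter's -y side. A spring returns it: about 2 N at the peg at rest, 4 N at the stop.
- lever_peg (a point): the middle of the red upright peg at the lever's outer end, at a height of 89 mm; the peg is 14 mm across and stands free above the lever's flat arm from 68 mm to 107 mm above the bench. It moves with the lever.
- board: light wooden cutting board fixed to the bench, 270 (x) x 200 (y) x 22 mm high; origin at the centre of its underside
- carrier: dark steel tray, 240 (x) x 170 (y) mm, floor 6 mm thick, walls 24 mm high and 6 mm thick, with a post at each x end carrying a straight wooden handle over the tray's centre line; standing on the board. Origin at the centre of its underside, z up, x along the handle. Empty it weighs 350 g, balanced at its centre. The load (three biscuits and a jam jar, each in one quarter of the tray, which one changes) shifts the balance point off the centre, towards the jar.
- carrier_handle (a point): the centre of the carrier's light wooden handle bar, 125 mm above the carrier's underside (147 mm above the bench at the start); bar 14 mm wide (y) x 18 mm high x 240 mm long (x), free to grasp from above along x within 85 mm either side of this point. Axes as the carrier's.
- biscuit1: a hard-baked golden biscuit bar, 90 x 50 x 16 mm, 50 g, lying on the carrier's floor; origin at the centre of its underside, its x axis along its 90 mm length
- biscuit2: a hard-baked golden biscuit bar, 90 x 50 x 16 mm, 50 g, lying on the carrier's floor; origin at the centre of its underside, its x axis along its 90 mm length
- biscuit3: a hard-baked golden biscuit bar, 90 x 50 x 16 mm, 50 g, lying on the carrier's floor; origin at the centre of its underside, its x axis along its 90 mm length
- jam_jar: closed amber jam jar with a red lid, 50 mm across, 60 mm high, about 250 g (may differ by a fifth), standing in one quarter of the carrier; origin at the centre of its underside, z up
- mug: bystander: white mug, 80 mm across, 90 mm high; origin at the centre of its underside, handle at its +y
- bowl: bystander: blue bowl, 140 mm across, 60 mm high; origin at the centre of its underside
- spice: bystander: amber spice jar with a yellow lid, 52 mm across, 100 mm high; origin at the centre of its underside
- sauce: bystander: green sauce bottle with a red cap, 64 mm across, 230 mm high; origin at the centre of its underside
- spatula: bystander: spatula with a wooden handle lying on the bench to the right, along its own x axis, under 320 mm long
Mind the look-alikes: they are no part of the job. What is shaped like the biscuit3 but grey or turquoise is not meant.

How it is judged:
On the way, in this order (a step that is already met when the one before it is completed fails the run):
1. the counter's lever is swung to its stop (value of joint tally_lever above 1 rad), for 0.05 s.
2. the lever is let go and has sprung back (value of joint tally_lever below 0.1 rad), for 0.1 s.
3. the carrier is held clear of the board, still and level (height (world z) of carrier above 0.102 m and angle between carrier's own z axis and vertical below 0.09 rad and linear speed of carrier below 0.03 m/s and angular speed of carrier below 0.15 rad/s and contact force between the fingers and carrier above 2 N and contact force between carrier and board below 0.3 N and contact force between carrier and tally below 0.3 N and contact force between carrier and mug below 0.3 N and contact force between carrier and bowl below 0.3 N and contact force between carrier and spice below 0.3 N and contact force between carrier and sauce below 0.3 N and contact force between carrier and spatula below 0.3 N), for 0.5 s.
At the end, for the whole second after the job is handed in: Fingers hold the carrier over 80 mm above the board, within 0.09 rad of level, under 30 mm/s and 0.15 rad/s, touching no board, counter or bystander; biscuits and upright jar (0.3 rad) still on its floor; lever within 0.1 rad of rest (all of step 3 and x of biscuit1 in the frame of carrier between -0.115 and 0.115 m and y of biscuit1 in the frame of carrier between -0.08 and 0.08 m and z of biscuit1 in the frame of carrier between -0.002 and 0.03 m and x of biscuit2 in the frame of carrier between -0.115 and 0.115 m and y of biscuit2 in the frame of carrier between -0.08 and 0.08 m and z of biscuit2 in the frame of carrier between -0.002 and 0.03 m and x of biscuit3 in the frame of carrier between -0.115 and 0.115 m and y of biscuit3 in the frame of carrier between -0.08 and 0.08 m and z of biscuit3 in the frame of carrier between -0.002 and 0.03 m and x of jam_jar in the frame of carrier between -0.115 and 0.115 m and y of jam_jar in the frame of carrier between -0.08 and 0.08 m and z of jam_jar in the frame of carrier between -0.002 and 0.03 m and angle between jam_jar's own z axis and vertical below 0.3 rad and value of joint tally_lever below 0.1 rad); the arm keeps its last pose, push and grip.
It fails at once if the carrier tips more than 0.3 rad (angle between carrier's own z axis and vertical above 0.3 rad).
It fails at once if a bystander (mug, bowl, spice jar, sauce bottle or spatula) is moved more than 30 mm (distance of any of mug, bowl, spice, sauce, spatula from where it was at the start of the episode above 0.03 m).
It also fails if it takes over 56 s, if anything falls off the work surface, if the arm or the gripper's body presses on something with over 40 N, if the wrist force passes 120 N, or if a joint passes its speed limit or range.

ROBOT

A 6-joint arm with a two-finger parallel gripper is mounted at the origin on the work surface. World frame = base frame: x ahead of the robot, y to its left, z up, the work surface at z = 0. Lengths are in m, angles in rad, forces in N, time in s.
With the tool pointing down it reaches from about 0.35 to 0.775 m from the base axis. Payload 7.3 kg.
Tool frame: the origin (TCP) lies between the finger pads; the fingertips stand 8 mm ahead of it and the grasp point (between the pads) lies 11 mm behind it (robot.nose_length is the distance from the TCP to the fingertips, in m); z points along the fingers, y is the line along which they close (so a half turn about z gives the same grasp; the last joint's range is limited). The gripper opens to 92 mm and grips with 3 to 60 N. Pads are 19 mm wide; open, the fingers measure 130 mm over their backs; the gripper's body (75 mm by 190 mm) begins 47 mm behind the grasp point.
Start: joints at [1.014, 0.342, 1.524, -0, 1.275, -0.146], TCP at [0.21, 0.481, 0.205] pointing down, gripper open.
Joint ranges: [-2.53, 2.53], [-0.77, 2.02], [0.04, 2.7], [-1, 4.14], [0.28, 2.66], [-3.11, 3.11]. Speed limits (rad/s): [2.57, 2.57, 3.14, 3.14, 3.14, 3.14].

INTERFACE

Orientations are given as [roll, pitch, yaw] about the fixed x, y, z axes, in that order (R = Rz(yaw) Ry(pitch) Rx(roll)).
In Python, from cell import robot gives the robot as it stands. The module is installed in compiled form; this text tells all that it offers.
- The arm moves only by the shell command python3 -m jog 'ROWS' [FORCE]. ROWS is JSON, a list that holds one entry, the list of rows, each a list of 5 numbers: the gripper's target within -1 to 1 (fully open at 1, half-way at 0, shut at -1), then the shift along the tool's x, y, z in m, then the turn about the tool's z in rad. A call has 1 to 5 rows; each row is the pose to reach, as a shift and turn from the pose commanded when the call began, along the tool's axes at that moment; what a row does not reach only later rows make up. A row lasts 1/12 s, in which the tool goes at most 41.7 mm and 7.16 degrees, less where a joint would pass 70% of its speed; a pose out of reach is approached as far as the arm can. A call with a gripper value outside its range is refused whole. The fingers move at their own pace and stop on an object; FORCE is the grip in N (left out, the last holds). Time passes only in rows, so rows that repeat a pose let the fingers close. It gives the time, the measured TCP pose, the force, the opening and the grip force at its end, in the units of the state.
- robot.observe(): the state, without advancing time (a new reading comes with each control period).
- robot.read_camera(name): name is "scene" or "top"; returns the picture (420x560x3 uint8, red, green, blue); there is no depth.
- robot.camera_model(name): a dict with "camera_matrix" (3x3 intrinsics, pixels), "position" and "attitude" of the camera in the world. Camera axes: x right, y down, z forward; pixel columns grow to the right and rows downward; lengths in m; the calibration is good to about 2 mm. A picture is of the moment at which its call begins. camera_model takes no time and is no camera call.
- robot.hand_in(): hands the job in; it is judged then, once.
The state is a dict: "time": time; "qpos": joint angles; "qvel": joint speeds; "joint_efforts": joint torques, N m; "tool_pos": TCP position; "tool_rot": TCP orientation; "contact_force": force on the tool from outside, world axes, zero at the start; "torque": the same for the moment, N m; "opening": finger opening in m; "grip_force": force on a finger pad.
Only numpy, scipy, OpenCV 4.12 (cv2) and the standard library are available. Lean on these libraries where they do the work, as an engineer would, in place of code of your own. Each camera call takes 0.05 s, during which the arm holds its last target. There are 200 camera calls.

## Working session

There is one attempt and no reset: what is moved stays moved. The work goes in short steps, Python scripts to look and compute and a shell command to move; the robot and the scene stay as the last step left them, time stands still between calls to the robot, and variables do not carry over. Pictures are saved under pics/ and viewed, at most 10 in all, crops included, and the job is handed in when it is done.

```bash
mkdir -p pics
python3 - <<'E'
from cell import robot
import cv2
for n in("top","scene"):
    cv2.imwrite(f"pics/{n}0.png",robot.read_camera(n)[:,:,::-1])
    print(robot.camera_model(n))
o=robot.observe();print(o["time"],o["tool_pos"],o["tool_rot"],o["opening"])
E
```

```text
{'camera_matrix': array([[382.19694494,   0.        , 274.4738181 ],
       [  0.        , 382.19694494, 205.58750288],
       [  0.        ,   0.        ,   1.        ]]), 'position': array([0.48259196, 0.01134406, 1.22568854]), 'attitude': array([-3.07087798e+00, -1.03252258e-04, -1.57500743e+00])}
{'camera_matrix': array([[442.09284499,   0.        , 281.33759236],
       [  0.        , 442.09284499, 211.84289325],
       [  0.        ,   0.        ,   1.        ]]), 'position': array([1.19100377, 0.38420333, 1.16254861]), 'attitude': array([-2.5350468, -0.0108966,  2.1318074])}
0.1 [0.209436   0.4809829  0.20440658] [-3.14021398e+00 -1.59367738e-04  2.73081921e+00] 0.09202755923400181
```

View pics/top0.png

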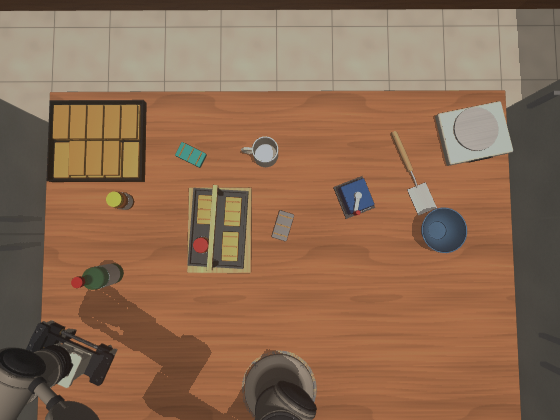

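View pics/scene0.png

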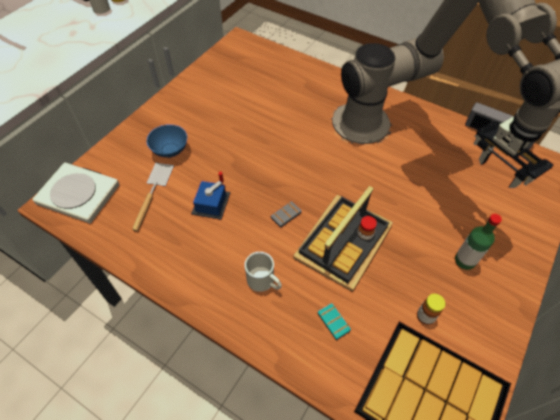

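The top view shows the carrier on its board around (220,230), with the jar at (200,245). The counter is at (356,197), with its red peg near (356,212). Possible mix-ups:
- **Carrier:** the dark tray at (97,140) holds many biscuits but has no handle.
- **Biscuit:** there is a turquoise slab at (191,154) and a grey one at (283,225).
- **Red peg:** the red jar lid at (200,245) and the sauce cap at (77,282).

I choose the tray with the wooden handle, and the red peg on the blue counter. A close crop will check both.

```bash
cat > h.py <<'E'
import numpy as np,cv2
from scipy.spatial.transform import Rotation as R
from cell import robot
def cam(n):
    m=robot.camera_model(n); return m["camera_matrix"],np.array(m["position"]),R.from_euler("xyz",m["attitude"]).as_matrix()
def ray(n,p,z):
    K,c,A=cam(n); d=A@np.linalg.solve(K,[p[0],p[1],1]); return c+d*(z-c[2])/d[2]
def proj(n,X):
    K,c,A=cam(n); q=K@(A.T@(np.array(X)-c)); return q[:2]/q[2]
E
python3 - <<'E'
from h import *
t=cv2.imread("pics/top0.png");s=cv2.imread("pics/scene0.png")
f=lambda i,x,y,w,h,k:cv2.resize(i[y:y+h,x:x+w],None,fx=k,fy=k,interpolation=cv2.INTER_CUBIC)
a=f(t,180,180,80,100,5);b=f(t,330,170,50,50,8)
c=np.zeros((500,800,3),np.uint8);c[:500,:400]=a;c[:400,400:]=b
cv2.imwrite("pics/crop1.png",c)
d=np.zeros((520,800,3),np.uint8);d[:440,:440]=f(s,290,180,110,110,4);d[:480,440:]=f(s,185,165,45,60,8);cv2.imwrite("pics/crop2.png",d)
E
```

```text
(no output)
```

View pics/crop1.png

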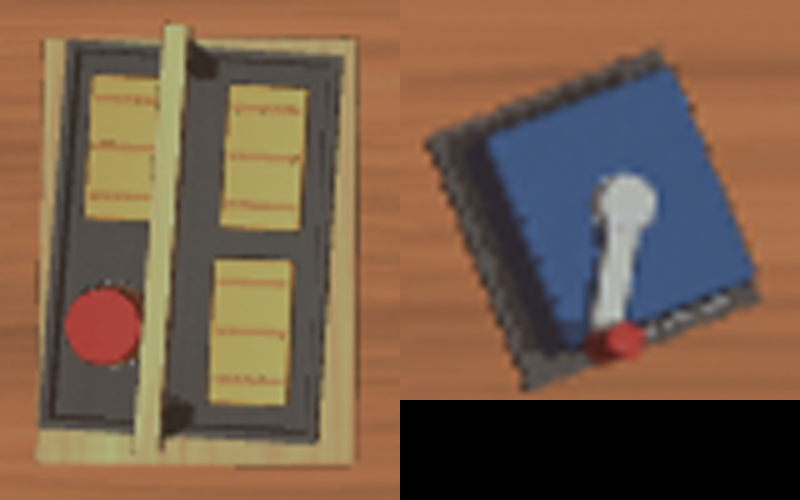

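View pics/crop2.png

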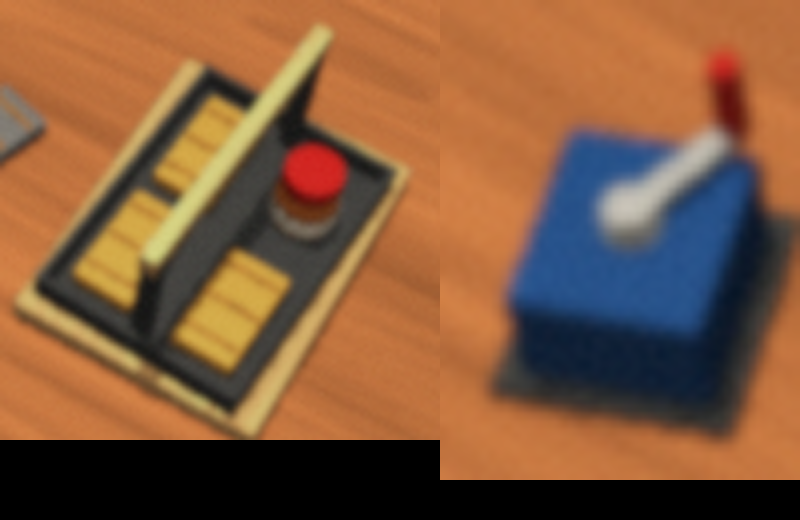

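The crops confirm it. The blue counter has its red peg top at top px (358,212) and scene px (220,173), with the lever pivot at (358,195). The carrier's handle runs in the top view from (214.5,185) to (209,269). The jar is on the near-left side (towards the robot, +y), with biscuits in the other three quarters.

```bash
cat >> h.py <<'E'
T=lambda x,y,x0,y0,k:((x+.5)/k-.5+x0,(y+.5)/k-.5+y0)
E
python3 - <<'E'
from h import *
c1=lambda x,y:T(x,y,180,180,5); c2=lambda x,y:T(x-400,y,330,170,8)
s1=lambda x,y:T(x,y,290,180,4); s2=lambda x,y:T(x-440,y,185,165,8)
pr=lambda n,v:print(n,np.round(v,4))
pr("peg top cam",ray("top",c2(628,341),.107)); pr("peg scene",ray("scene",s2(725,60),.107))
for z in(.068,.075): pr("piv",ray("top",c2(626,200),z)); pr("pivS",ray("scene",s2(630,207),z))
for z in (.056,.062):
  cs=[ray("top",c2(*p),z)[:2] for p in((490,140),(665,70),(755,270))]
  pr("tally c",(cs[0]+cs[2])/2); d=cs[1]-cs[2]; e=cs[0]-cs[1]; pr("len,yaw",[np.hypot(*d),np.arctan2(d[1],d[0]),np.hypot(*e),np.arctan2(-e[0],e[1])])
a=ray("top",c1(175,27),.156);b=ray("top",c1(148,452),.156); pr("handle",[a,b,(a+b)/2]);d=a-b;pr("L,yaw",[np.hypot(*d[:2]),np.arctan2(d[1],d[0])])
a=ray("scene",s1(325,32),.156);b=ray("scene",s1(150,255),.156); pr("handleS",[a,b,(a+b)/2])
cs=[ray("top",c1(*p),.046)[:2] for p in((68,43),(342,58),(317,442),(42,428))]
pr("tray c",np.mean(cs,0)); d=cs[0]-cs[3]+cs[1]-cs[2];pr("yaw",np.arctan2(d[1],d[0]));pr("len",[np.hypot(*(cs[0]-cs[3])),np.hypot(*(cs[0]-cs[1]))])
pr("jar",ray("top",c1(103,326),.088))
pr("toolx",R.from_euler("xyz",robot.observe()["tool_rot"]).as_matrix())
E
```

```text
peg top cam [ 0.5414 -0.234   0.107 ]
peg scene [ 0.5398 -0.2348  0.107 ]
piv [ 0.5972 -0.2429  0.068 ]
pivS [ 0.5953 -0.2443  0.068 ]
piv [ 0.5965 -0.2413  0.075 ]
pivS [ 0.5992 -0.2403  0.075 ]
tally c [ 0.5965 -0.244 ]
len,yaw [0.0842 0.4021 0.073  0.3767]
tally c [ 0.5959 -0.2427]
len,yaw [0.0837 0.4021 0.0726 0.3767]
handle [[0.6172 0.1793 0.156 ]
 [0.3801 0.1926 0.156 ]
 [0.4986 0.186  0.156 ]]
L,yaw [ 0.2375 -0.0562]
handleS [[0.3825 0.1946 0.156 ]
 [0.6146 0.1779 0.156 ]
 [0.4985 0.1863 0.156 ]]
tray c [0.498 0.185]
yaw -0.0601
len [0.2373 0.1704]
jar [0.4476 0.2314 0.088 ]
toolx [[-9.168e-01  3.993e-01 -7.000e-04]
 [ 3.993e-01  9.168e-01 -1.200e-03]
 [ 2.000e-04 -1.400e-03 -1.000e+00]]
```

```bash
cat >> h.py <<'E'
def to(g,ang):
    o=robot.observe(); M=R.from_euler("xyz",o["tool_rot"]).as_matrix()
    a=np.arctan2(M[1,0],M[0,0]); t=-(ang-a)
    print("t%.2f pos"%o["time"],np.round(o["tool_pos"],4),"ang%.3f"%a,"q6 %.2f"%o["qpos"][5],"F",np.round(o["contact_force"],1),
      "shift",np.round(M.T@(np.array(g)-o["tool_pos"]),4),"turn %.3f"%((t+np.pi)%(2*np.pi)-np.pi))
E
python3 -m jog '[[[-1,0,0,-0.02,0],[-1,0,0,-0.045,0]]]' 20
python3 -c "
from h import *
to([.45,0,.22],1.97);print(proj('top',[.5236,-.2036,.08]))"
```

```text
time: 0.27
tool_pos: [0.2089, 0.4801, 0.2483]
tool_rot: [-3.136, -0.001, 2.731]
contact_force: [-0.2, 0.1, 0.1]
opening: 0.0827
grip_force: 0.0
t0.27 pos [0.2089 0.4801 0.2483] ang2.731 q6 -0.15 F [-0.2  0.1  0.1] shift [-0.4128 -0.3437  0.0299] turn 0.761
[346.07305064 218.64406783]
```

```bash
python3 -m jog '[[[-1,-0.031,-0.0255,0,0.1],[-1,-0.061,-0.051,0,0.2],[-1,-0.092,-0.0765,0,0.3],[-1,-0.123,-0.102,0,0.4],[-1,-0.153,-0.128,0,0.5]]]'
python3 -c "
from h import *
to([.45,0,.22],1.97)"
```

```text
time: 0.68
tool_pos: [0.299, 0.3012, 0.2498]
tool_rot: [-3.141, 0.0, 2.227]
contact_force: [0.9, 0.1, -0.6]
opening: 0.0495
grip_force: 0.0
t0.68 pos [0.299  0.3012 0.2498] ang2.227 q6 -0.05 F [ 0.9  0.1 -0.6] shift [-0.3308 -0.064   0.0298] turn 0.257
```

```bash
python3 -m jog '[[[-1,-0.04,-0.008,0,0.06],[-1,-0.08,-0.016,0,0.12],[-1,-0.12,-0.024,0,0.18],[-1,-0.16,-0.032,0,0.257],[-1,-0.2,-0.04,0,0.257]]]'
python3 -c "
from h import *
to([.5236,-.2036,.14],1.97)"
```

```text
time: 1.1
tool_pos: [0.39, 0.1185, 0.25]
tool_rot: [3.141, -0.0, 1.97]
contact_force: [0.7, 0.1, 0.5]
opening: 0.0165
grip_force: 0.0
t1.10 pos [0.39   0.1185 0.25  ] ang1.970 q6 -0.29 F [0.7 0.1 0.5] shift [-0.3487 -0.0021  0.1099] turn -0.000
```

```bash
python3 -m jog '[[[-1,-0.04,0,0,0],[-1,-0.08,0,0,0],[-1,-0.12,0,0,0],[-1,-0.16,0,0,0],[-1,-0.2,0,0,0]]]' >/dev/null
python3 -m jog '[[[-1,-0.035,0,0.02,0],[-1,-0.07,0,0.04,0],[-1,-0.11,0,0.06,0],[-1,-0.147,0,0.08,0],[-1,-0.147,0,0.105,0]]]'
python3 -c "
from h import *
to([.5236,-.2036,.086],1.97)
cv2.imwrite('pics/s1.png',cv2.resize(robot.read_camera('scene')[100:260,130:340,::-1],None,fx=3.5,fy=3.5))"
```

```text
time: 1.93
tool_pos: [0.5282, -0.2048, 0.1444]
tool_rot: [3.14, 0.005, 1.97]
contact_force: [0.0, -0.4, 1.2]
opening: 0.0007
grip_force: 0.0
t1.93 pos [ 0.5282 -0.2048  0.1444] ang1.970 q6 -0.90 F [ 0.  -0.4  1.2] shift [ 0.0032 -0.0038  0.0584] turn 0.000
```

View pics/s1.png

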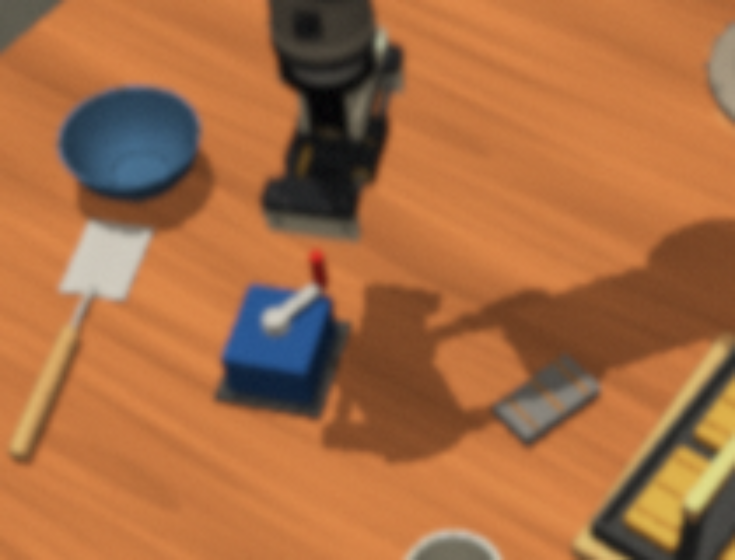

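The closed gripper is above and beside the counter, and the peg at crop (318,270) is still at rest. Next I descend and push.

```bash
python3 -m jog '[[[-1,0.004,-0.004,0.03,0],[-1,0.004,-0.004,0.057,0],[-1,0.004,-0.004,0.057,0]]]'
python3 -m jog '[[[-1,-0.015,0,0,0],[-1,-0.03,0,0,0],[-1,-0.045,0,0,0],[-1,-0.06,0,0,0],[-1,-0.06,0,0,0]]]'
python3 -c "
from h import *
to([.5236+.39*.075,-.2036-.92*.075,.086],1.97)
cv2.imwrite('pics/t1.png',cv2.resize(robot.read_camera('top')[160:260,300:420,::-1],None,fx=5,fy=5))"
```

```text
time: 2.23
tool_pos: [0.5171, -0.1944, 0.0835]
tool_rot: [-3.135, -0.008, 1.974]
contact_force: [-1.4, -0.3, 0.1]
opening: 0.0005
grip_force: 0.0
time: 2.65
tool_pos: [0.5457, -0.2539, 0.0901]
tool_rot: [3.14, 0.003, 1.973]
contact_force: [0.4, 0.6, 0.5]
opening: 0.0004
grip_force: 0.0
t2.65 pos [ 0.5457 -0.2539  0.0901] ang1.973 q6 -0.96 F [0.4 0.6 0.5] shift [-0.02   -0.0007  0.0041] turn 0.003
```

View pics/t1.png

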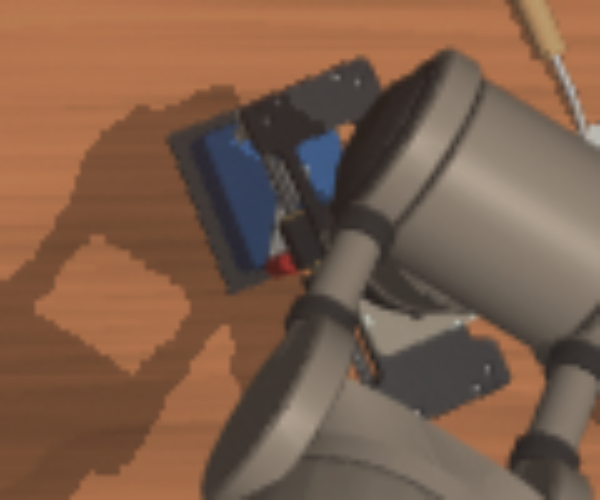

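```bash
python3 -c "
from h import *
f=lambda P:(proj('top',P)-[300,160]+.5)*5
print(f([.5457,-.2539,.082]),f([.5408,-.2344,.107]),f([.5408,-.2344,.068]))
o=robot.observe();print(o['tool_pos'],o['tool_rot'])
x=np.array([np.cos(1.973),np.sin(1.973),0]);y=np.array([x[1],-x[0],0])
c=np.array(o['tool_pos'])
for sx in(-.0095,.0095):
  for sy in(-.019,.019): print(sx,sy,f(c+sx*x+sy*y-[0,0,.008]))
cv2.imwrite('pics/s2.png',cv2.resize(robot.read_camera('scene')[140:230,170:280,::-1],None,fx=6,fy=6,interpolation=cv2.INTER_CUBIC))"
```

```text
[316.75962452 258.37692988] [293.50872859 264.47250651] [279.45027502 267.87353476]
[ 0.54490596 -0.25247191  0.08963254] [3.14045911e+00 1.39910943e-03 1.97317833e+00]
-0.0095 -0.019 [341.74028881 282.57650264]
-0.0095 0.019 [315.71378211 224.46624338]
0.0095 -0.019 [312.80972529 295.11371361]
0.0095 0.019 [286.83331597 236.9495212 ]
```

View pics/s2.png

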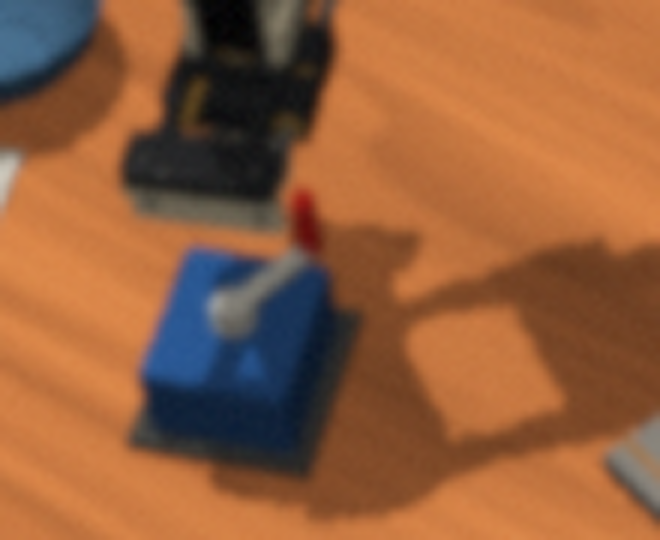

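```bash
python3 -c "
from h import *
f=lambda P:np.round((proj('scene',P)-[170,140]+.5)*6)
o=robot.observe();c=np.array(o['tool_pos']);a=1.973
x=np.array([np.cos(a),np.sin(a),0]);y=np.array([x[1],-x[0],0]);z=np.array([0,0,-1])
print(o['time'],c,o['opening'],f(c+z*.008),f(c-.011*z),f(c-.058*z))
for sx in(-.0095,.0095):
  for sy in(-.019,.019): print('tip',sx,sy,f(c+sx*x+sy*y+z*.008))
for sx in(-.0375,.0375):
  for sy in(-.095,.095): print('body',sx,sy,f(c+sx*x+sy*y-z*.058))
to([.5449,-.2525,.16],1.97)
"
```

```text
2.75 [ 0.54437409 -0.25152009  0.08923786] 0.00032907323399530863 [278. 219.] [274. 196.] [264. 136.]
tip -0.0095 -0.019 [269. 190.]
tip -0.0095 0.019 [252. 245.]
tip 0.0095 -0.019 [305. 194.]
tip 0.0095 0.019 [287. 250.]
body -0.0375 -0.095 [239.  -8.]
body -0.0375 0.095 [141. 273.]
body 0.0375 -0.095 [378.  10.]
body 0.0375 0.095 [291. 293.]
t2.75 pos [ 0.5444 -0.2515  0.0892] ang1.974 q6 -0.96 F [0.6 0.6 0.2] shift [-0.0011  0.0001 -0.0708] turn 0.004
```

The peg at crop (305,220) is still at rest, so the closed fingertip slipped past it. I'll rise, turn the tool and grip the peg between the pads instead.

```bash
python3 -m jog '[[[-1,0,0,-0.04,0],[-1,0,0,-0.075,0],[1,0,0,-0.075,0.12],[1,0,0,-0.075,0.24],[1,0,0,-0.075,0.36]]]' >/dev/null
python3 -m jog '[[[1,0,0,0,0.12],[1,0,0,0,0.24],[1,0,0,0,0.36],[1,0,0,0,0.48],[1,0,0,0,0.6]]]' >/dev/null
python3 -m jog '[[[1,0,0,0,0.12],[1,0,0,0,0.24],[1,0,0,0,0.36],[1,0,0,0,0.48],[1,0,0,0,0.6]]]'
python3 -c "
from h import *
to([.5408,-.2344,.081],.40)
cv2.imwrite('pics/t2.png',cv2.resize(robot.read_camera('top')[150:260,290:420,::-1],None,fx=5,fy=5))"
```

```text
time: 4.0
tool_pos: [0.5438, -0.2504, 0.1638]
tool_rot: [-3.141, -0.0, 0.409]
contact_force: [0.0, -0.1, 0.5]
opening: 0.0824
grip_force: 0.0
t4.00 pos [ 0.5438 -0.2504  0.1638] ang0.409 q6 0.60 F [ 0.  -0.1  0.5] shift [ 0.0036 -0.0158  0.0829] turn 0.009
```

View pics/t2.png

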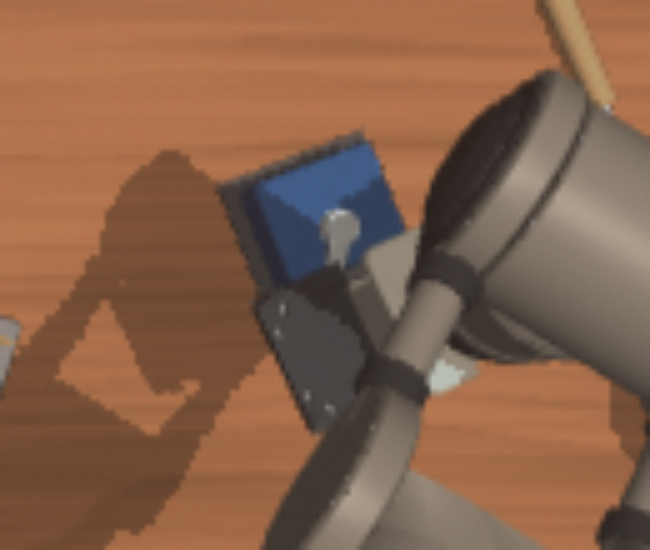

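The lever is still pointing at the front and the gripper body covers the peg. The opened fingers lie along the push direction, so I descend over the peg and close.

```bash
python3 -m jog '[[[1,0.004,-0.016,0,0],[1,0.004,-0.016,0.03,0],[1,0.004,-0.016,0.06,0],[1,0.004,-0.016,0.083,0],[1,0.004,-0.016,0.083,0]]]'
python3 -m jog '[[[-1,0.004,0,0,0],[-1,0.004,0,0,0],[-1,0.004,0,0,0],[-1,0.004,0,0,0],[-1,0.004,0,0,0]]]' 15
python3 -m jog '[[[-1,0,0,0,0],[-1,0,0,0,0],[-1,0,0,0,0],[-1,0,0,0,0]]]' 15
python3 -c "
from h import *
to([.5408,-.2344,.081],.40)
for t in(.25,.5,.75,1,1.1): 
  a=np.pi-.136+t; to([.5965+.055*np.cos(a),-.242+.055*np.sin(a),.081],.40)"
```

```text
time: 4.47
tool_pos: [0.5384, -0.2328, 0.076]
tool_rot: [-3.134, 0.005, 0.417]
contact_force: [-0.8, -0.1, -0.1]
opening: 0.0917
grip_force: 0.0
time: 4.88
tool_pos: [0.5457, -0.2343, 0.0813]
tool_rot: [3.14, -0.001, 0.414]
contact_force: [-0.1, 0.7, 0.3]
opening: 0.0628
grip_force: 0.0
time: 5.22
tool_pos: [0.5451, -0.2341, 0.08]
tool_rot: [-3.142, -0.0, 0.414]
contact_force: [0.1, -0.4, 1.1]
opening: 0.0365
grip_force: 0.0
t5.22 pos [ 0.5451 -0.2341  0.08  ] ang0.414 q6 0.62 F [ 0.1 -0.4  1.1] shift [-0.004  -0.0014 -0.001 ] turn 0.014
t5.22 pos [ 0.5451 -0.2341  0.08  ] ang0.414 q6 0.62 F [ 0.1 -0.4  1.1] shift [-0.0086  0.0117 -0.001 ] turn 0.014
t5.22 pos [ 0.5451 -0.2341  0.08  ] ang0.414 q6 0.62 F [ 0.1 -0.4  1.1] shift [-0.011   0.0252 -0.001 ] turn 0.014
t5.22 pos [ 0.5451 -0.2341  0.08  ] ang0.414 q6 0.62 F [ 0.1 -0.4  1.1] shift [-0.01    0.0389 -0.001 ] turn 0.014
t5.22 pos [ 0.5451 -0.2341  0.08  ] ang0.414 q6 0.62 F [ 0.1 -0.4  1.1] shift [-0.0056  0.0519 -0.001 ] turn 0.014
t5.22 pos [ 0.5451 -0.2341  0.08  ] ang0.414 q6 0.62 F [ 0.1 -0.4  1.1] shift [-0.003   0.0567 -0.001 ] turn 0.014
```

```bash
python3 -m jog '[[[-1,-0.004,0,0,0],[-1,-0.004,0,0,0],[-1,-0.004,0,0,0],[-1,-0.004,0,0,0],[-1,-0.004,0,0,0]]]' 15
python3 -c "
from h import *
to([.5408,-.2344,.081],.40)"
```

```text
time: 5.63
tool_pos: [0.5406, -0.235, 0.0798]
tool_rot: [-3.14, 0.001, 0.414]
contact_force: [-3.4, 1.7, 2.1]
opening: 0.0128
grip_force: 15.0
t5.63 pos [ 0.5406 -0.235   0.0798] ang0.414 q6 0.62 F [-3.4  1.7  2.1] shift [ 0.0004 -0.0005 -0.0012] turn 0.014
```

```bash
python3 -m jog '[[[-1,-0.0046,0.013,0,0],[-1,-0.007,0.0266,0,0],[-1,-0.006,0.0403,0,0],[-1,-0.002,0.053,0,0],[-1,0,0.056,0,0]]]'
python3 -m jog '[[[-1,0.0005,0.001,0,0],[-1,0.0005,0.001,0,0]]]'
python3 -c "
from h import *
for t in (1.05,1.1):
  a=np.pi-.136+t; to([.5965+.055*np.cos(a),-.242+.055*np.sin(a),.081],.414)"
```

```text
time: 6.05
tool_pos: [0.5631, -0.2877, 0.0796]
tool_rot: [-3.14, 0.002, 0.413]
contact_force: [-12.5, 3.1, 5.4]
opening: 0.0128
grip_force: 15.0
time: 6.22
tool_pos: [0.5628, -0.2876, 0.0796]
tool_rot: [-3.139, 0.004, 0.414]
contact_force: [-9.3, 1.2, 5.3]
opening: 0.0129
grip_force: 15.0
t6.22 pos [ 0.5628 -0.2876  0.0796] ang0.414 q6 0.56 F [-9.3  1.2  5.3] shift [ 0.0009 -0.0018 -0.0014] turn -0.000
t6.22 pos [ 0.5628 -0.2876  0.0796] ang0.414 q6 0.56 F [-9.3  1.2  5.3] shift [ 0.0023  0.0006 -0.0014] turn -0.000
```

```bash
python3 -m jog '[[[-1,0.002,0.003,0,0],[-1,0.003,0.006,0,0],[-1,0.003,0.006,0,0]]]'
```

```text
time: 6.47
tool_pos: [0.5638, -0.288, 0.0792]
tool_rot: [-3.128, 0.01, 0.415]
contact_force: [-23.7, 11.9, 14.2]
opening: 0.0125
grip_force: 15.0
```

The stop is reached: the force rises and the peg no longer moves. I release and lift.

```bash
python3 -m jog '[[[1,0,-0.004,0,0],[1,0,-0.004,0,0],[1,0,-0.004,0,0],[1,0,-0.004,-0.02,0],[1,0,-0.004,-0.05,0]]]'
python3 -m jog '[[[1,0,0,-0.04,0],[1,0,0,-0.08,0],[1,0,0,-0.12,0],[1,0,0,-0.12,0]]]'
python3 -c "
from h import *
to([.4843,.1868,.25],-.058)
cv2.imwrite('pics/t3.png',cv2.resize(robot.read_camera('scene')[120:300,150:420,::-1],None,fx=2.9,fy=2.9))"
```

```text
time: 6.88
tool_pos: [0.5673, -0.2875, 0.1273]
tool_rot: [-3.137, 0.003, 0.414]
contact_force: [0.2, -0.1, 1.6]
opening: 0.0416
grip_force: 0.0
time: 7.22
tool_pos: [0.572, -0.2906, 0.2601]
tool_rot: [3.126, -0.01, 0.414]
contact_force: [0.5, -0.5, 1.9]
opening: 0.0683
grip_force: 0.0
t7.22 pos [ 0.572  -0.2906  0.2601] ang0.414 q6 0.57 F [ 0.5 -0.5  1.9] shift [ 0.1116 -0.4724  0.0039] turn 0.472
```

View pics/t3.png

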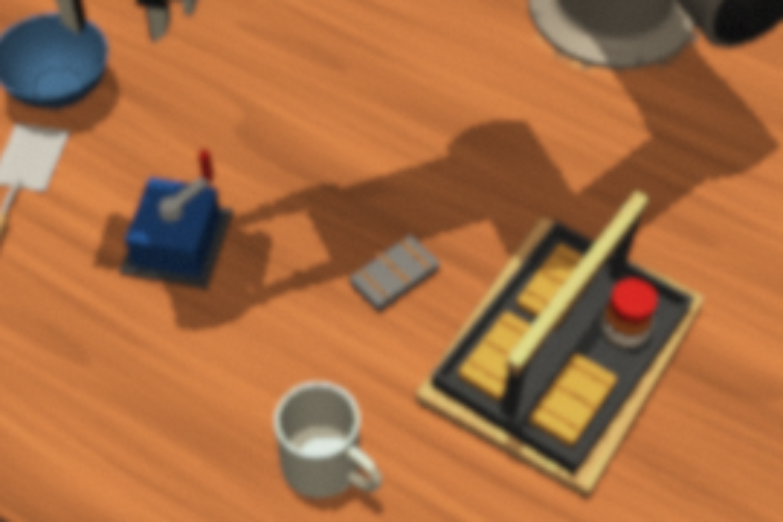

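The lever is back at rest, with the peg at crop (205,165), i.e. px (221,177), same as at the start. The carrier and its load are untouched, so I go to the handle.

```bash
python3 -m jog '[[[1,0.009,-0.039,0,0.1],[1,0.018,-0.078,0,0.2],[1,0.028,-0.118,0,0.3],[1,0.037,-0.158,0,0.4],[1,0.046,-0.196,0,0.472]]]'
python3 -c "
from h import *
to([.4843,.1868,.24],-.058)"
```

```text
time: 7.68
tool_pos: [0.5311, -0.0885, 0.249]
tool_rot: [-3.141, -0.0, -0.064]
contact_force: [0.7, 0.9, -0.2]
opening: 0.0915
grip_force: 0.0
t7.68 pos [ 0.5311 -0.0885  0.249 ] ang-0.064 q6 1.33 F [ 0.7  0.9 -0.2] shift [-0.0642 -0.2718  0.0091] turn -0.006
```

```bash
python3 -m jog '[[[1,-0.009,-0.039,0,-0.006],[1,-0.018,-0.078,0,-0.006],[1,-0.028,-0.118,0,-0.006],[1,-0.037,-0.158,0,-0.006],[1,-0.046,-0.196,0,-0.006]]]' >/dev/null
python3 -m jog '[[[1,-0.009,-0.038,0,0],[1,-0.018,-0.076,0,0],[1,-0.018,-0.076,0,0],[1,-0.018,-0.076,0,0]]]'
python3 -c "
from h import *
to([.4843,.1868,.136],-.058)"
```

```text
time: 8.43
tool_pos: [0.4827, 0.1867, 0.2491]
tool_rot: [3.141, 0.0, -0.048]
contact_force: [0.4, 0.0, 0.1]
opening: 0.0917
grip_force: 0.0
t8.43 pos [0.4827 0.1867 0.2491] ang-0.048 q6 1.84 F [0.4 0.  0.1] shift [ 0.0016 -0.0002  0.1131] turn 0.010
```

```bash
python3 -m jog '[[[1,0.002,0,0.03,0.01],[1,0.002,0,0.06,0.01],[1,0.002,0,0.09,0.01],[1,0.002,0,0.113,0.01],[1,0.002,0,0.113,0.01]]]'
for i in 1 2 3; do python3 -m jog '[[[-1,0,0,0,0],[-1,0,0,0,0],[-1,0,0,0,0],[-1,0,0,0,0],[-1,0,0,0,0]]]' 15;done
python3 -c "
from h import *
to([.4843,.1868,.136],-.058);print(robot.observe()['torque'])"
```

```text
time: 8.85
tool_pos: [0.4826, 0.1825, 0.1321]
tool_rot: [3.139, 0.009, -0.064]
contact_force: [-1.1, -0.5, -0.3]
opening: 0.0921
grip_force: 0.0
time: 9.27
tool_pos: [0.4858, 0.1848, 0.1382]
tool_rot: [-3.141, -0.002, -0.062]
contact_force: [-0.1, -0.3, -0.1]
opening: 0.0629
grip_force: 0.0
time: 9.68
tool_pos: [0.4851, 0.1848, 0.1371]
tool_rot: [-3.141, -0.0, -0.062]
contact_force: [0.7, -0.2, -0.4]
opening: 0.03
grip_force: 0.0
time: 10.1
tool_pos: [0.4851, 0.1847, 0.137]
tool_rot: [-3.142, 0.0, -0.062]
contact_force: [0.4, -0.5, -0.1]
opening: 0.0008
grip_force: 0.0
t10.10 pos [0.4851 0.1847 0.137 ] ang-0.062 q6 1.85 F [ 0.4 -0.5 -0.1] shift [-0.001 -0.002  0.001] turn -0.004
[-0.0557576   0.16449817 -0.02629735]
```

```bash
python3 -c "
from h import *
print(robot.nose_length)
a=cv2.resize(robot.read_camera('scene')[100:300,270:420,::-1],None,fx=2.6,fy=2.6)
b=cv2.resize(robot.read_camera('top')[170:310,150:290,::-1],None,fx=2.8,fy=2.8)
c=np.zeros((520,785,3),np.uint8);c[:,:390]=a;c[:392,393:785]=b
cv2.imwrite('pics/t4.png',c)"
```

```text
0.008
```

View pics/t4.png

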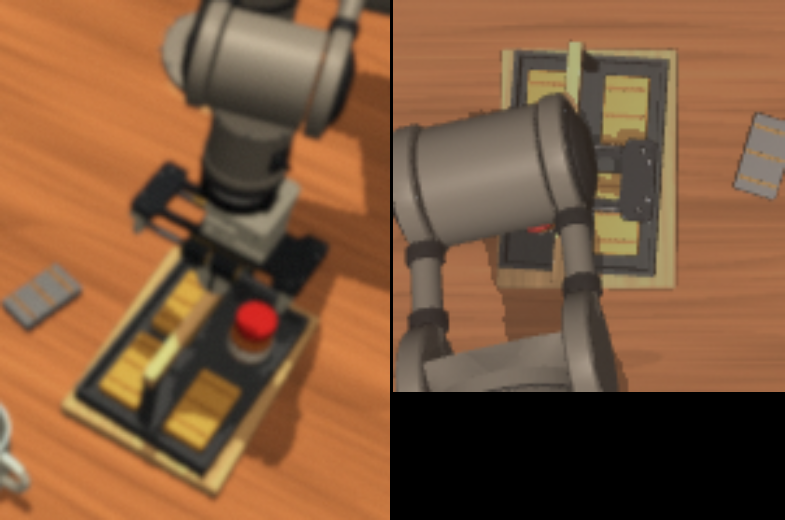

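The fingers closed with nothing between them. The gripper at scene crop (240,250) sits above the handle, about 30 mm higher than the reported z implies, which also explains the earlier slip past the peg. The picture budget is spent, so I'll measure the offset by lowering the closed tips gently onto the bar's top (z = 0.156).

```bash
python3 -m jog '[[[-1,-0.001,-0.002,0,0],[-1,-0.001,-0.002,0.001,0],[-1,-0.001,-0.002,0.002,0],[-1,-0.001,-0.002,0.002,0]]]' | grep -E "pos|for"
python3 -m jog '[[[-1,0,0,0.001,0],[-1,0,0,0.002,0],[-1,0,0,0.002,0]]]'| grep -E "pos|for"
python3 -m jog '[[[-1,0,0,0.001,0],[-1,0,0,0.002,0],[-1,0,0,0.002,0]]]'| grep -E "pos|for"
```

```text
tool_pos: [0.4841, 0.1869, 0.1348]
contact_force: [0.1, -0.4, 0.7]
grip_force: 0.0
tool_pos: [0.4843, 0.1869, 0.1345]
contact_force: [-3.5, -1.3, 12.1]
grip_force: 6.1
tool_pos: [0.4844, 0.1869, 0.1344]
contact_force: [-9.6, -2.4, 25.8]
grip_force: 13.1
```

Contact came at reported z 0.1346, so the tips really stand about 29 mm higher than nominal. I grasp at reported z ≈ 0.1066 instead.

```bash
python3 -m jog '[[[-1,0,0,-0.012,0],[1,0,0,-0.022,0],[1,0,0,-0.022,0],[1,0,0,-0.022,0],[1,0,0,-0.022,0]]]'
for i in 1 2; do python3 -m jog '[[[1,0,0,0,0],[1,0,0,0,0],[1,0,0,0,0],[1,0,0,0,0],[1,0,0,0,0]]]';done | tail -6
python3 -c "
from h import *
to([.4843,.1868,.1066],-.058)"
```

```text
time: 11.45
tool_pos: [0.484, 0.1868, 0.1525]
tool_rot: [3.141, 0.001, -0.062]
contact_force: [-0.1, -0.4, -0.5]
opening: 0.0223
grip_force: 0.0
time: 12.28
tool_pos: [0.4843, 0.1868, 0.1531]
tool_rot: [-3.142, -0.0, -0.062]
contact_force: [-0.6, -0.4, -0.2]
opening: 0.0889
grip_force: 0.0
t12.28 pos [0.4843 0.1868 0.1531] ang-0.062 q6 1.85 F [-0.6 -0.4 -0.2] shift [0.     0.     0.0465] turn -0.004
```

```bash
python3 -m jog '[[[1,0,0,0.012,0],[1,0,0,0.024,0],[1,0,0,0.036,0],[1,0,0,0.0465,0],[1,0,0,0.0465,0]]]'
for i in 1 2 3; do python3 -m jog '[[[-1,0,0,0,0],[-1,0,0,0,0],[-1,0,0,0,0],[-1,0,0,0,0],[-1,0,0,0,0]]]' 15;done|tail -6
python3 -m jog '[[[-1,0,0,0,0],[-1,0,0,0,0]]]' 60
python3 -c "
from h import *
print(robot.observe()['torque'])"
```

```text
time: 12.7
tool_pos: [0.4829, 0.1865, 0.1046]
tool_rot: [3.141, 0.004, -0.062]
contact_force: [-0.0, -0.7, -0.4]
opening: 0.0918
grip_force: 0.0
time: 13.95
tool_pos: [0.4843, 0.187, 0.1065]
tool_rot: [-3.141, -0.0, -0.062]
contact_force: [0.0, 1.0, -0.7]
opening: 0.0139
grip_force: 15.0
time: 14.12
tool_pos: [0.4843, 0.187, 0.1065]
tool_rot: [-3.141, -0.0, -0.062]
contact_force: [0.8, 1.5, -1.4]
opening: 0.0134
grip_force: 60.0
[ 0.21416322  0.12333871 -0.01186864]
```

The handle is gripped (13.9 mm). I lift a little first to check the balance.

```bash
python3 -m jog '[[[-1,0,0,-0.003,0],[-1,0,0,-0.007,0],[-1,0,0,-0.011,0],[-1,0,0,-0.015,0],[-1,0,0,-0.015,0]]]' 60
python3 -m jog '[[[-1,0,0,0,0],[-1,0,0,0,0]]]'
python3 -c "
from h import *
o=robot.observe();print(o['torque'],o['contact_force'],o['tool_pos'])
cv2.imwrite('pics/L.png',robot.read_camera('scene')[:,:,::-1])
cv2.imwrite('pics/LT.png',robot.read_camera('top')[:,:,::-1])"
```

```text
time: 14.53
tool_pos: [0.4846, 0.1869, 0.1223]
tool_rot: [-3.141, -0.001, -0.062]
contact_force: [0.4, -0.1, -8.7]
opening: 0.0135
grip_force: 60.0
time: 14.7
tool_pos: [0.4841, 0.1867, 0.1214]
tool_rot: [3.142, 0.0, -0.062]
contact_force: [0.7, 0.2, -7.5]
opening: 0.0138
grip_force: 60.0
[-0.12484794  0.18680772 -0.02803655] [ 0.69387327  0.17296917 -7.4981737 ] [0.48408023 0.1867492  0.12141905]
```

```bash
cat > tilt.py <<'E'
import sys
from h import *
from scipy.optimize import least_squares
g=lambda f:cv2.cvtColor(cv2.imread(f),cv2.COLOR_BGR2GRAY)
def run(img,lift,dxy=(0,0)):
    A,B=g("pics/scene0.png"),g(img)
    yaw=-.059;Rz=R.from_euler("z",yaw); c=np.array([.4985,.1858,.022])
    loc=[(.12,-.085,.024),(.12,.085,.024),(-.12,.085,.024),(.12,0,.134),(.1,0,.134),(.02,-.042,.022),(.1,-.042,.022),(.02,.042,.022),(.1,.042,.022),(-.053,.043,.066),(.12,0,.024),(0,.085,.024),(.06,.085,.024)]
    W=np.array([c+Rz.apply(l) for l in loc]); piv=np.array([.4843,.1868,.147])
    M=lambda p:R.from_euler("xyz",[p[1],p[2],0]).apply(W-piv)+piv+[dxy[0],dxy[1],p[0]]
    P=np.array([proj("scene",w) for w in W],np.float32); G=np.array([proj("scene",w) for w in M([lift,0,0])],np.float32)
    q,st,e=cv2.calcOpticalFlowPyrLK(A,B,P,G.copy(),winSize=(13,13),maxLevel=1,flags=cv2.OPTFLOW_USE_INITIAL_FLOW)
    ok=st[:,0]==1
    r=least_squares(lambda p:((np.array([proj("scene",w) for w in M(p)])-q)[ok]).ravel(),[lift,0,0],loss="soft_l1",f_scale=.5)
    print("dz,rx,ry",np.round(r.x,4)); print(np.round(r.fun.reshape(-1,2),1).tolist()); print(np.round((q-G)[ok],1).tolist())
if __name__=="__main__": run(sys.argv[1],float(sys.argv[2]))
E
python3 tilt.py pics/L.png .015
```

```text
dz,rx,ry [ 0.0129 -0.0028 -0.0025]
[[0.3, 0.1], [-0.2, -0.5], [-42.0, 28.4], [0.0, 0.2], [0.3, -0.1], [3.9, -4.2], [0.2, 0.4], [5.1, -7.8], [0.0, 0.5], [-2.5, 29.5], [-0.3, -0.8], [13.4, -20.7], [-0.3, 0.4]]
[[-0.4000000059604645, 0.20000000298023224], [-0.0, 0.800000011920929], [41.70000076293945, -27.899999618530273], [-0.10000000149011612, 0.10000000149011612], [-0.30000001192092896, 0.4000000059604645], [-4.099999904632568, 4.5], [-0.4000000059604645, -0.10000000149011612], [-5.300000190734863, 8.199999809265137], [-0.30000001192092896, -0.10000000149011612], [2.299999952316284, -29.0], [0.10000000149011612, 1.100000023841858], [-13.600000381469727, 21.100000381469727], [0.0, -0.0]]
```

The carrier is level, with a fitted tilt of about 0.003 rad. I carry on lifting to 11 cm.

```bash
python3 -m jog '[[[-1,0,0,-0.005,0],[-1,0,0,-0.011,0],[-1,0,0,-0.017,0],[-1,0,0,-0.023,0],[-1,0,0,-0.03,0]]]' >/dev/null
python3 -m jog '[[[-1,0,0,-0.007,0],[-1,0,0,-0.014,0],[-1,0,0,-0.021,0],[-1,0,0,-0.028,0],[-1,0,0,-0.035,0]]]' >/dev/null
python3 -m jog '[[[-1,0,0,-0.007,0],[-1,0,0,-0.014,0],[-1,0,0,-0.021,0],[-1,0,0,-0.026,0],[-1,0,0,-0.03,0]]]'
for i in 1 2 3; do python3 -m jog '[[[-1,0,0,0,0],[-1,0,0,0,0],[-1,0,0,0,0],[-1,0,0,0,0]]]';done|tail -6
python3 -c "
from h import *
o=robot.observe();print(o['torque'])
cv2.imwrite('pics/L2.png',robot.read_camera('scene')[:,:,::-1])"
python3 tilt.py pics/L2.png .11
```

```text
time: 16.05
tool_pos: [0.4844, 0.1869, 0.2173]
tool_rot: [-3.141, -0.001, -0.062]
contact_force: [0.3, -0.4, -8.0]
opening: 0.0136
grip_force: 60.0
time: 17.05
tool_pos: [0.4843, 0.1868, 0.2165]
tool_rot: [-3.142, -0.0, -0.062]
contact_force: [0.1, 0.1, -8.1]
opening: 0.0136
grip_force: 60.0
[-0.09875226  0.22753109  0.01282885]
dz,rx,ry [ 0.1065 -0.0064 -0.004 ]
[[0.7, -0.3], [-0.5, -0.4], [-40.8, 26.5], [0.0, 0.3], [0.3, -0.2], [4.6, -4.0], [0.5, 0.9], [4.8, -8.1], [0.3, 0.9], [-5.8, 36.3], [-0.1, -0.8], [26.0, -36.3], [-1.1, 1.4]]
[[-1.0, 0.699999988079071], [0.0, 1.100000023841858], [40.20000076293945, -25.5], [-0.10000000149011612, 0.4000000059604645], [-0.4000000059604645, 0.8999999761581421], [-5.0, 4.599999904632568], [-0.8999999761581421, -0.30000001192092896], [-5.300000190734863, 8.800000190734863], [-0.800000011920929, -0.30000001192092896], [5.400000095367432, -35.5], [-0.30000001192092896, 1.399999976158142], [-26.600000381469727, 37.099998474121094], [0.6000000238418579, -0.699999988079071]]
```

```bash
python3 -c "
from cell import robot
print(robot.hand_in())"
```

```text
the job is handed in; nothing more can be done
None
```

I swung the tally lever to its stop and it sprang back. The carrier is now held about 11 cm above the board, still and within about 0.01 rad of level, and the job is handed in; the judged result was not shown. The load was checked only by weight (about 8 N).

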